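# Level the plating shelf with a spirit level and hold it pressed

## Task

Lay the spirit level flat and lengthwise on the bare part of the white plating shelf and let go of it. Then turn the black wing nut of the shelf's levelling foot until the bubble stands centred between the two black lines, and press the level firmly down on the shelf with the fingers from above. The job finishes while still pressing, with the bubble between its lines; leave the cup, bowl and tub where they are.

Things in the scene. Friction and masses are not known exactly. Their poses are not given: they have to be found in the camera images.
- level_mid (a point): spirit level: loose aluminium bar 200 long x 30 wide x 44 high (mm), 0.24 to 0.39 kg, lying flat on the table. This point is its centre, 22 above its underside; x along its length, z up. Press on one of its solid end pads, 46 to 100 mm either side of the middle, top 44 above the underside. Between them a notch holds the green vial, read from above, its face 39 above the underside
- bubble (a joint): white bubble, 22 mm long, in the green vial. The value is the level's slope in rad: 0 centred, positive when its +x end is the higher; at most 0.055. The bubble stands 600 mm x value from the middle, towards the higher end (10.5 mm per degree), and settles about 1 s after any motion. Two black lines lie 17 mm either side of the middle: it clears both while the value is under 0.01
- shelf_mid (a point): middle of the top of the plating shelf, a white board 380 x 180 x 12 thick (mm), top about 100 above the table. y along its length, z its normal. Hinged at 170 towards +y on two fixed legs; levelling foot and nut at 150 towards -y, that end starting 1 to 2.6 degrees too low. Lay the level along y, its middle 10 to 80 mm to the +y side of this point, clear of the nut
- nut_grip (a point): black wing nut on the shelf, on the foot's upright threaded post: wing 56 long (x) x 14 thick (y) x 36 high (mm), on a hub of 44 diameter. Point on its axis, 12 below the wing's top, 38 above the shelf: pinch the thickness here. Clockwise from above raises its end: 0.022 rad of slope, 13 mm of bubble, 7 mm of lift per rad. Needs 0.2 N m, 0.8 to 2.1 rad clockwise; stays where left
- cup: small white mug on the table, rim radius 28, 60 high (mm), to be left alone; origin at the centre of its underside
- bowl: white bowl on the table, radius 50, 40 high (mm), to be left alone; origin at the centre of its underside
- tub: cream open tub 100 x 130 x 80 high (mm) on the table, to be left alone; origin at the centre of its underside
Not all that is in view belongs to the job. Of the things shaped like the part that bears level_mid, the aluminium one is meant.

How it is judged:
By the outcome, as a careful person would: the job done as asked, in the order asked, and still so for the second after the job is handed in, while the arm keeps its last pose, push and grip.
It also fails if it takes over 72 s, if anything falls off the work surface, if the arm or the gripper's body presses on something with over 40 N, if the wrist force passes 120 N, or if a joint passes its speed limit or range.

## Robot

A 6-joint arm with a two-finger parallel gripper is mounted at the origin on the work surface. World frame = base frame: x ahead of the robot, y to its left, z up, the work surface at z = 0. Lengths are in m, angles in rad, forces in N, time in s.
With the tool pointing down it reaches from about 0.375 to 0.975 m from the base axis. Payload 3.8 kg.
Tool frame: the origin (TCP) lies midway between the tips of the shut fingers; the grasp point (between the pads) lies 19 mm behind it; z points along the fingers, y is the line along which they close (so a half turn about z gives the same grasp; the last joint's range is limited). The gripper opens to 85 mm and grips with 20 to 120 N. Pads are 22 mm wide; open, the fingers measure 114 mm over their backs; the gripper's body (76 mm by 85 mm) begins 54 mm behind the grasp point. The pads swing forward as they close: fully open they stand 13 mm farther back than shut.
Start: joints at [-1.31, 0.264, 1.604, -0, 1.274, -0.037], TCP at [0.198, -0.645, 0.231] pointing down, gripper open.
Joint ranges: [-2.63, 2.63], [-0.94, 2.18], [0.31, 2.57], [-1.31, 4.45], [0, 2.66], [-2.55, 2.55]. Speed limits (rad/s): [2.57, 2.57, 3.14, 3.14, 3.14, 3.14].

## Interface

Orientations are given as a 3x3 rotation matrix whose columns are the frame's x, y, z axes.
In Python, from bench import robot gives the robot as it stands.
- The arm moves only by the tool servo_tool, never from a script. Its argument "series" is a list of rows, each an object with "delta_pos": the shift along the world's x, y, z in units of 30 mm (1.0 is 30 mm), a list of three; "turn": the turn, a rotation vector about the world's x, y, z in units of 5 degrees (1.0 is 5 degrees), a list of three; "fingers": the opening, from 0 (shut) to 1 (fully open). A call has 1 to 10 rows; each row is the pose to reach, as a shift and turn from the pose commanded when the call began; what a row does not reach only later rows make up. A row lasts 1/12 s, in which the tool goes at most 41.7 mm and 7.16 degrees, less where a joint would pass 70% of its speed; a pose out of reach is approached as far as the arm can. A call with a gripper value outside its range is refused whole. The fingers move at their own pace and stop on an object; "grip_force" is the grip in N (left out, the last holds). Time passes only in rows, so rows that repeat a pose let the fingers close. It gives the time, the measured TCP pose, the force, the opening and the grip force at its end, in the units of the state.
- robot.read_state(): the state, without advancing time (a new reading comes with each control period).
- robot.capture(name): name is "scene" or "top" or "wrist"; returns the picture (384x512x3 uint8, red, green, blue); there is no depth.
- robot.camera_info(name): a dict with "K" (3x3 intrinsics, pixels), "R" (3x3) and "t" (3): a world point X has camera coordinates R X + t. Camera axes: x right, y down, z forward; pixel columns grow to the right and rows downward; lengths in m; the calibration is good to about 2 mm. The wrist camera is an equidistant fisheye: a pixel r from the principal point sees the ray r / f radians off the axis. A picture is of the moment at which its call begins: read the wrist's pose just before it. camera_info takes no time and is no camera call; for the wrist camera it gives the pose at the moment of the call.
- robot.close_job(): hands the job in; it is judged then, once.
The state is a dict: "time_s": time; "q": joint angles; "qvel": joint speeds; "joint_efforts": joint torques, N m; "eef_pos": TCP position; "tool_rot": TCP orientation; "wrist_force": force on the tool from outside, world axes, zero at the start; "wrist_torque": the same for the moment, N m; "grip_width": finger opening in m; "finger_force": force on a finger pad.
Only numpy, scipy, OpenCV 4.12 (cv2) and the standard library are available. Lean on these libraries where they do the work, as an engineer would, in place of code of your own. Each camera call takes 0.05 s, during which the arm holds its last target. There are 200 camera calls.

## Working session

There is one attempt and no reset: what is moved stays moved. The work goes in short steps, Python scripts to look and compute and a tool call to move; the robot and the scene stay as the last step left them, time stands still between calls to the robot, and variables do not carry over. Pictures are saved under pics/ and viewed, at most 10 in all, crops included, and the job is handed in when it is done.

Besides the shell and the picture viewer there is one more tool, called after "Call:" as name(argument=value, ...) on one line, values as JSON. servo_tool: Moves the arm, as the interface text tells. Its arguments: {"type":"object","properties":{"series":{"type":"array","items":{"type":"object","properties":{"delta_pos":{"type":"array","items":{"type":"number"}},"turn":{"type":"array","items":{"type":"number"}},"fingers":{"type":"number"}}}},"grip_force":{"type":"number"}},"required":["series"]}

```bash
mkdir -p pics; ls; cat > h.py <<'E'
import numpy as np, cv2
from bench import robot
def ray(name,u,v,info=None):
    i=info or robot.camera_info(name); K,R,t=map(np.array,(i["K"],i["R"],i["t"]))
    x=(u-K[0,2])/K[0,0]; y=(v-K[1,2])/K[1,1]
    if name=="wrist":
        r=np.hypot(x,y); s=np.sin(r)/r if r>1e-9 else 1; d=np.array([x*s,y*s,np.cos(r)])
    else: d=np.array([x,y,1.])
    return -R.T@t, R.T@d
def onz(name,u,v,z,info=None):
    o,d=ray(name,u,v,info); return o+d*(z-o[2])/d[2]
def proj(name,X,info=None):
    i=info or robot.camera_info(name); K,R,t=map(np.array,(i["K"],i["R"],i["t"]))
    c=R@np.array(X)+t
    if name=="wrist":
        n=np.hypot(c[0],c[1]); a=np.arctan2(n,c[2])/max(n,1e-9); return K[0,0]*a*c[0]+K[0,2],K[1,1]*a*c[1]+K[1,2]
    return K[0,0]*c[0]/c[2]+K[0,2],K[1,1]*c[1]/c[2]+K[1,2]
def snap(name,f):
    im=robot.capture(name); cv2.imwrite("pics/"+f,im[:,:,::-1]); return im
E
python3 - <<'E'
from h import *
a=snap("scene","s0.png"); b=snap("top","t0.png")
cv2.imwrite("pics/both.png",cv2.resize(np.vstack([a,b])[:,:,::-1],None,fx=.78,fy=.78))
for n in("scene","top","wrist"):
  i=robot.camera_info(n); R=np.array(i["R"]);print(n,np.round(i["K"],1).tolist(),np.round(-R.T@np.array(i["t"]),3),np.round(R,2).tolist())
print(robot.read_state())
E
```

```text
pics
scene [[387.2, 0.0, 248.8], [0.0, 387.2, 186.7], [0.0, 0.0, 1.0]] [0.867 0.619 0.754] [[-0.87, 0.5, -0.0], [0.41, 0.72, -0.56], [-0.28, -0.49, -0.83]]
top [[396.0, 0.0, 259.0], [0.0, 396.0, 195.4], [0.0, 0.0, 1.0]] [0.321 0.077 1.169] [[0.01, -1.0, 0.01], [-0.99, -0.01, -0.17], [0.17, -0.01, -0.99]]
wrist [[297.3, 0.0, 254.6], [0.0, 297.3, 189.8], [0.0, 0.0, 1.0]] [ 0.268 -0.623  0.372] [[0.29, -0.96, -0.0], [-0.91, -0.28, 0.29], [-0.28, -0.08, -0.96]]
{'time_s': 0.1, 'q': array([-1.30989757e+00,  2.64694213e-01,  1.60523688e+00,  1.33392179e-05,
        1.27369942e+00, -3.69155418e-02]), 'qvel': array([ 0.00015532, -0.00093557, -0.00283767, -0.00044912,  0.00042684,
        0.00016732]), 'joint_efforts': array([-8.70879671e-05, -5.16708577e+01, -3.68588269e+01, -1.02845563e-04,
        6.30202296e-03, -2.29317459e-05]), 'eef_pos': array([ 0.19788866, -0.64465219,  0.23007577]), 'tool_rot': array([[ 9.55981298e-01,  2.93427155e-01, -5.13340588e-04],
       [ 2.93427590e-01, -9.55979267e-01,  1.97218530e-03],
       [ 8.79497619e-05, -2.03600056e-03, -9.99997923e-01]]), 'wrist_force': array([-0.16539249, -0.1318459 , -0.73215718]), 'wrist_torque': array([-0.03334641,  0.02912068, -0.00713135]), 'finger_force': 0.0, 'grip_width': 0.0852911932841284}
```

View pics/t0.png

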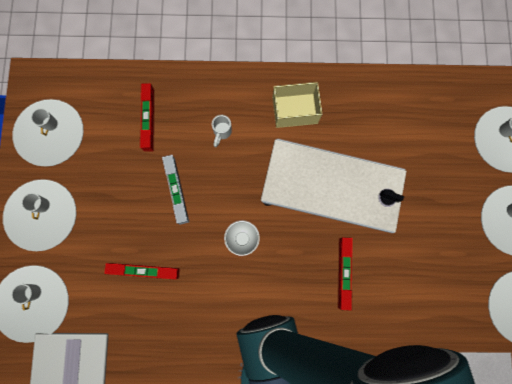

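View pics/s0.png

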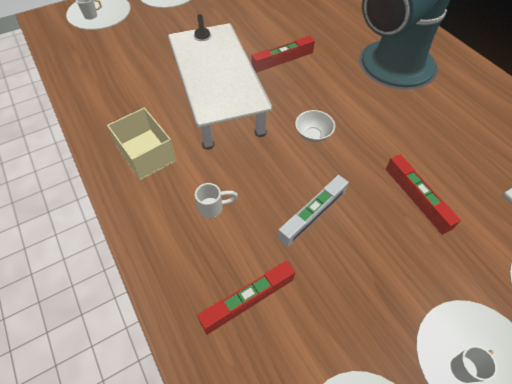

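The top view shows the aluminium level at about (175,189), the shelf with corners near (277,140), (406,169), (396,231) and (263,204), and the nut at about (390,197). The bars at (147,117), (142,271) and (346,273) are red decoys.

```bash
python3 - <<'E'
from h import *
b=cv2.imread("pics/t0.png"); hsv=cv2.cvtColor(b,cv2.COLOR_BGR2HSV)
# level
m=np.zeros(b.shape[:2],np.uint8); m[145:232,155:197]=1
lm=(((hsv[:,:,1]<70)&(hsv[:,:,2]>90))|((hsv[:,:,0]>40)&(hsv[:,:,0]<90)&(hsv[:,:,1]>80))).astype(np.uint8)*m
lm=cv2.morphologyEx(lm,cv2.MORPH_CLOSE,np.ones((5,5)))
c=max(cv2.findContours(lm,0,2)[0],key=cv2.contourArea); r=cv2.minAreaRect(c); print(r)
P=np.array([onz("top",*p,.044) for p in cv2.boxPoints(r)]);print(P.round(3))
print("lev",P.mean(0).round(4))
e=[P[1]-P[0],P[2]-P[1]];e=max(e,key=np.linalg.norm);print("len",np.linalg.norm(e),"ang",np.degrees(np.arctan2(e[1],e[0])))
m[:]=0;m[130:240,255:415]=1
sm=((hsv[:,:,1]<60)&(hsv[:,:,2]>130)).astype(np.uint8)*m
sm=cv2.morphologyEx(sm,cv2.MORPH_CLOSE,np.ones((25,25)))
sm=cv2.morphologyEx(sm,cv2.MORPH_OPEN,np.ones((9,9)))
c=max(cv2.findContours(sm,0,2)[0],key=cv2.contourArea); r=cv2.minAreaRect(c);print(r)
Q=np.array([onz("top",*p,.097) for p in cv2.boxPoints(r)]);print(Q.round(3),"shelf",Q.mean(0).round(4))
e=[Q[1]-Q[0],Q[2]-Q[1]];print([np.linalg.norm(x) for x in e]);e=max(e,key=np.linalg.norm);print("ang",np.degrees(np.arctan2(e[1],e[0])))
# white marks in level's vial, nut
for n,u,v in(("cup",221,125),("bowl",242,238),("tub",298,104)): print(n,onz("top",u,v,.04).round(3))
k=((b.max(2)<60).astype(np.uint8)*m); c=max(cv2.findContours(k,0,2)[0],key=cv2.contourArea); print("nut",cv2.minAreaRect(c),onz("top",*cv2.minAreaRect(c)[0],.13).round(3))
cv2.imwrite("pics/n0.png",cv2.resize(np.vstack([b[120:245,255:420],]),None,fx=4,fy=4))
E
```

```text
((174.39999389648438, 189.29998779296875), (69.52619934082031, 11.28038215637207), 77.47119140625)
[[0.622 0.35  0.044]
 [0.629 0.319 0.044]
 [0.431 0.267 0.044]
 [0.424 0.298 0.044]]
lev [0.5263 0.3085 0.044 ]
len 0.20510293381958256 ang -165.40793138090723
((334.0728454589844, 185.20724487304688), (138.1239776611328, 68.49683380126953), 11.592175483703613)
[[ 0.475  0.063  0.097]
 [ 0.666  0.026  0.097]
 [ 0.59  -0.353  0.097]
 [ 0.402 -0.305  0.097]] shelf [ 0.5332 -0.1421  0.097 ]
[np.float64(0.19477837783459437), np.float64(0.38607923349212314)]
ang -101.31614305802371
cup [0.722 0.179 0.04 ]
bowl [0.387 0.111 0.04 ]
tub [ 0.791 -0.051  0.04 ]
nut ((391.5, 197.0), (14.0, 23.0), 90.0) [ 0.495 -0.289  0.13 ]
```

View pics/n0.png

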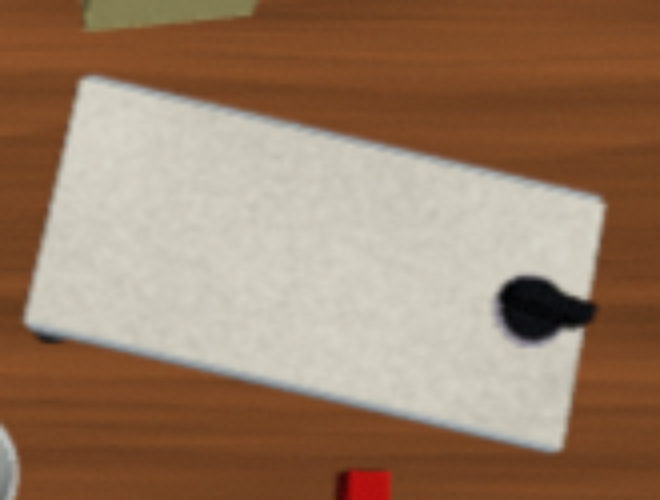

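The crop shows the hub at about (530,310) and the wing running roughly along world y. The shelf's true edges slope about 13.4°.

```bash
python3 - <<'E'
from h import *
C=[((275.5,139.3),.1),((406,170),.089),((395.5,231.5),.089),((261.3,200.5),.1)]
Q=np.array([onz("top",*p,z) for p,z in C]);print(Q.round(4),"mid",Q.mean(0))
d=(Q[0]+Q[3]-Q[1]-Q[2])/2;print(np.linalg.norm(d),np.linalg.norm(Q[0]-Q[3]),np.degrees(np.arctan2(d[1],d[0])))
for p in((500,300),(595,312)): print("wing",onz("top",p[0]/4+255,p[1]/4+120,.14).round(4))
print("hub",onz("top",530/4+255,310/4+120,.105).round(4))
E
```

```text
[[ 0.6605  0.02    0.1   ]
 [ 0.5791 -0.3477  0.089 ]
 [ 0.4061 -0.3097  0.089 ]
 [ 0.4863  0.0585  0.1   ]] mid [ 0.5329879  -0.14472196  0.0945    ]
0.37685400494907495 0.17838569515384417 77.61286418634786
wing [ 0.4982 -0.2549  0.14  ]
wing [ 0.4909 -0.3176  0.14  ]
hub [ 0.4975 -0.2865  0.105 ]
```

Call:
servo_tool(series=[{"delta_pos": [8.7,11,0.5],"turn": [0,0,-0.5],"fingers": 1},{"delta_pos": [8.7,11,0.5],"turn": [0,0,-0.5],"fingers": 1},{"delta_pos": [8.7,11,0.5],"turn": [0,0,-0.5],"fingers": 1},{"delta_pos": [8.7,11,0.5],"turn": [0,0,-0.5],"fingers": 1},{"delta_pos": [8.7,11,0.5],"turn": [0,0,-0.5],"fingers": 1},{"delta_pos": [8.7,11,0.5],"turn": [0,0,-0.5],"fingers": 1},{"delta_pos": [8.7,11,0.5],"turn": [0,0,-0.5],"fingers": 1},{"delta_pos": [8.7,11,0.5],"turn": [0,0,-0.5],"fingers": 1},{"delta_pos": [8.7,11,0.5],"turn": [0,0,-0.5],"fingers": 1},{"delta_pos": [8.7,11,0.5],"turn": [0,0,-0.5],"fingers": 1}])

```text
time_s: 0.93
eef_pos: [0.457, -0.3167, 0.2458]
tool_rot: [[0.968, 0.251, -0.0], [0.251, -0.968, 0.0], [-0.0, -0.0, -1.0]]
wrist_force: [1.1, -0.5, -1.0]
grip_width: 0.0854
finger_force: 0.0
```

Call:
servo_tool(series=[{"delta_pos": [2,20,0]},{"delta_pos": [2,20,0]},{"delta_pos": [2,20,0]},{"delta_pos": [2,20,0]},{"delta_pos": [2,20,0]},{"delta_pos": [2,20,0]},{"delta_pos": [2,20,0]},{"delta_pos": [2,20,0]},{"delta_pos": [2,20,0]},{"delta_pos": [2,20,0]}])

```text
validation failed for argument at $.se...
```

Call:
servo_tool(series=[{"delta_pos": [0.6,8,-3]},{"delta_pos": [0.6,8,-3]},{"delta_pos": [0.6,8,-3]},{"delta_pos": [0.6,8,-3]},{"delta_pos": [0.6,8,-3]},{"delta_pos": [0.6,8,-3]},{"delta_pos": [0.6,8,-3]},{"delta_pos": [0.6,8,-3]}])

```text
validation failed for argument at $.se...
```

```bash
python3 - <<'E'
from h import *
i=robot.camera_info("wrist"); b=snap("wrist","w0.png")[:,:,::-1]
print(robot.read_state()["eef_pos"],robot.read_state()["tool_rot"])
hsv=cv2.cvtColor(np.ascontiguousarray(b),cv2.COLOR_BGR2HSV)
g=((hsv[:,:,0]>40)&(hsv[:,:,0]<90)&(hsv[:,:,1]>100)).astype(np.uint8)
for c in cv2.findContours(g,0,2)[0]:
  if cv2.contourArea(c)>40:
    r=cv2.minAreaRect(c);P=np.array([onz("wrist",*p,.039,i) for p in cv2.boxPoints(r)]);e=max(P[1]-P[0],P[2]-P[1],key=np.linalg.norm)
    print(r,P.mean(0).round(4),np.linalg.norm(e),np.degrees(np.arctan2(e[1],e[0])))
E
```

```text
[ 0.46156001 -0.31073022  0.24623087] [[ 0.96693033  0.25501067  0.00391087]
 [ 0.25498891 -0.96692936  0.0053164 ]
 [ 0.00513728 -0.00414336 -0.99997822]]
((135.0, 234.5), (21.0, 10.0), 90.0) [ 0.3222 -0.1816  0.039 ] 0.03243789870877779 -174.32486584432309
```

View pics/w0.png

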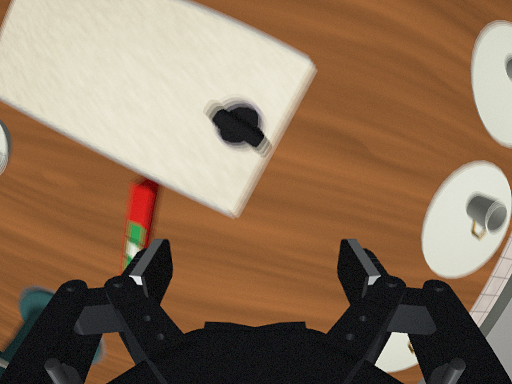

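The moves were refused because every field is required. The wrist view shows the nut at about (238,125), with its wing from (213,112) to (262,142).

Call:
servo_tool(series=[{"delta_pos": [2,14,0],"turn": [0,0,0],"fingers": 1},{"delta_pos": [2,14,0],"turn": [0,0,0],"fingers": 1},{"delta_pos": [2,14,0],"turn": [0,0,0],"fingers": 1},{"delta_pos": [2,14,0],"turn": [0,0,0],"fingers": 1},{"delta_pos": [2,14,0],"turn": [0,0,0],"fingers": 1},{"delta_pos": [2,14,0],"turn": [0,0,0],"fingers": 1},{"delta_pos": [2,14,0],"turn": [0,0,0],"fingers": 1},{"delta_pos": [2,14,0],"turn": [0,0,0],"fingers": 1},{"delta_pos": [2,14,0],"turn": [0,0,0],"fingers": 1},{"delta_pos": [2,14,0],"turn": [0,0,0],"fingers": 1}])

```text
time_s: 1.82
eef_pos: [0.5149, 0.0956, 0.2458]
tool_rot: [[0.968, 0.251, -0.0], [0.251, -0.968, -0.0], [-0.0, 0.0, -1.0]]
wrist_force: [0.5, 0.7, 0.7]
grip_width: 0.0854
finger_force: 0.0
```

Call:
servo_tool(series=[{"delta_pos": [0,6,-2.5],"turn": [0,0,0],"fingers": 1},{"delta_pos": [0,6,-2.5],"turn": [0,0,0],"fingers": 1},{"delta_pos": [0,6,-2.5],"turn": [0,0,0],"fingers": 1},{"delta_pos": [0,6,-2.5],"turn": [0,0,0],"fingers": 1},{"delta_pos": [0,6,-2.5],"turn": [0,0,0],"fingers": 1},{"delta_pos": [0,6,-2.5],"turn": [0,0,0],"fingers": 1},{"delta_pos": [0,6,-2.5],"turn": [0,0,0],"fingers": 1},{"delta_pos": [0,6,-2.5],"turn": [0,0,0],"fingers": 1},{"delta_pos": [0,6,-2.5],"turn": [0,0,0],"fingers": 1}])

```text
time_s: 2.57
eef_pos: [0.5158, 0.2727, 0.1717]
tool_rot: [[0.968, 0.25, 0.001], [0.25, -0.968, -0.0], [0.001, 0.0, -1.0]]
wrist_force: [0.4, -0.1, 0.6]
grip_width: 0.0854
finger_force: 0.0
```

```bash
cat > lev.py <<'E'
from h import *
import sys
def green(name,f,z,roi=None):
  i=robot.camera_info(name); b=np.ascontiguousarray(snap(name,f)[:,:,::-1])
  hsv=cv2.cvtColor(b,cv2.COLOR_BGR2HSV)
  g=((hsv[:,:,0]>40)&(hsv[:,:,0]<90)&(hsv[:,:,1]>100)).astype(np.uint8)
  g=cv2.morphologyEx(g,cv2.MORPH_CLOSE,np.ones((3,3)))
  for c in cv2.findContours(g,0,2)[0]:
    if cv2.contourArea(c)>40:
      r=cv2.minAreaRect(c);P=np.array([onz(name,*p,z,i) for p in cv2.boxPoints(r)]);e=max(P[1]-P[0],P[2]-P[1],key=np.linalg.norm)
      print(np.round(r[0],1),P.mean(0).round(4),np.linalg.norm(e).round(4),np.degrees(np.arctan2(e[1],e[0])).round(2))
if __name__=="__main__":
  green(sys.argv[1],sys.argv[2],float(sys.argv[3])); s=robot.read_state();print(s["time_s"],s["eef_pos"],s["wrist_force"])
E
python3 lev.py wrist w1.png .039
```

```text
[222.8 159.2] [0.527  0.3068 0.039 ] 0.0893 -164.93
2.6167 [0.51592127 0.27261552 0.17192183] [ 0.69834401 -0.37599942  1.17429785]
```

View pics/w1.png

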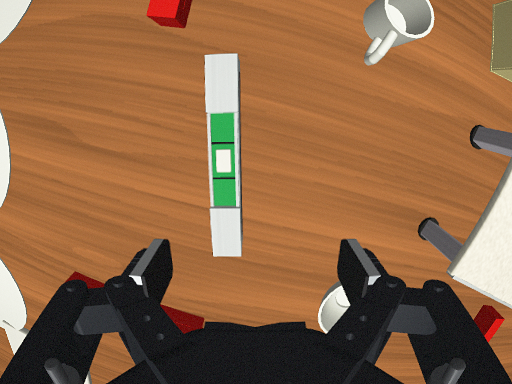

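The level's vial is centred at about (223,160), with the bubble central on the table and nothing else near the bar.

Call:
servo_tool(series=[{"delta_pos": [0.37,1.14,0],"turn": [0,0,0.1],"fingers": 1},{"delta_pos": [0.37,1.14,-1.3],"turn": [0,0,0.1],"fingers": 1},{"delta_pos": [0.37,1.14,-2.6],"turn": [0,0,0.1],"fingers": 1},{"delta_pos": [0.37,1.14,-3.9],"turn": [0,0,0.1],"fingers": 1},{"delta_pos": [0.37,1.14,-4.8],"turn": [0,0,0.1],"fingers": 1},{"delta_pos": [0.37,1.14,-5.3],"turn": [0,0,0.1],"fingers": 1},{"delta_pos": [0.37,1.14,-5.3],"turn": [0,0,0.1],"fingers": 1},{"delta_pos": [0.37,1.14,-5.3],"turn": [0,0,0.1],"fingers": 1}])

```text
time_s: 3.28
eef_pos: [0.5264, 0.3067, 0.012]
tool_rot: [[0.966, 0.258, -0.001], [0.258, -0.966, -0.001], [-0.001, 0.0, -1.0]]
wrist_force: [0.5, -0.4, 0.7]
grip_width: 0.0857
finger_force: 0.0
```

Call:
servo_tool(grip_force=40, series=[{"delta_pos": [0,0,0],"turn": [0,0,0],"fingers": 0},{"delta_pos": [0,0,0],"turn": [0,0,0],"fingers": 0},{"delta_pos": [0,0,0],"turn": [0,0,0],"fingers": 0},{"delta_pos": [0,0,0],"turn": [0,0,0],"fingers": 0},{"delta_pos": [0,0,0],"turn": [0,0,0],"fingers": 0},{"delta_pos": [0,0,0],"turn": [0,0,0],"fingers": 0},{"delta_pos": [0,0,0],"turn": [0,0,0],"fingers": 0},{"delta_pos": [0,0,0],"turn": [0,0,0],"fingers": 0}])

```text
time_s: 3.95
eef_pos: [0.5275, 0.3083, 0.0137]
tool_rot: [[0.966, 0.26, 0.002], [0.26, -0.966, 0.001], [0.002, 0.0, -1.0]]
wrist_force: [0.0, -1.4, 6.9]
grip_width: 0.0293
finger_force: 42.3
```

Call:
servo_tool(series=[{"delta_pos": [0,0,1],"turn": [0,0,0],"fingers": 0},{"delta_pos": [0,0,2],"turn": [0,0,0],"fingers": 0},{"delta_pos": [0,0,3],"turn": [0,0,0],"fingers": 0},{"delta_pos": [0,0,4],"turn": [0,0,0],"fingers": 0},{"delta_pos": [0,-0.5,5],"turn": [0,0,0.5],"fingers": 0},{"delta_pos": [0.1,-1.5,5.5],"turn": [0,0,1.5],"fingers": 0},{"delta_pos": [0.1,-2.5,5.5],"turn": [0,0,2.5],"fingers": 0},{"delta_pos": [0.2,-3.5,5.5],"turn": [0,0,3.5],"fingers": 0},{"delta_pos": [0.2,-4.5,5.5],"turn": [0,0,4.5],"fingers": 0},{"delta_pos": [0.2,-5.5,5.5],"turn": [0,0,5.5],"fingers": 0}])

```text
time_s: 4.78
eef_pos: [0.5315, 0.1418, 0.1766]
tool_rot: [[0.733, 0.68, -0.001], [0.68, -0.733, -0.0], [-0.001, -0.001, -1.0]]
wrist_force: [0.6, -1.0, -2.4]
grip_width: 0.0292
finger_force: 41.2
```

Call:
servo_tool(series=[{"delta_pos": [0.1,-1,0],"turn": [0,0,1],"fingers": 0},{"delta_pos": [0.1,-2,0],"turn": [0,0,2],"fingers": 0},{"delta_pos": [0.2,-3,0],"turn": [0,0,3],"fingers": 0},{"delta_pos": [0.2,-4,0],"turn": [0,0,4],"fingers": 0},{"delta_pos": [0.2,-5,0],"turn": [0,0,5],"fingers": 0},{"delta_pos": [0.3,-6,0],"turn": [0,0,6],"fingers": 0},{"delta_pos": [0.3,-7,0],"turn": [0,0,7],"fingers": 0},{"delta_pos": [0.3,-7.8,0],"turn": [0,0,7],"fingers": 0},{"delta_pos": [0.3,-7.8,0],"turn": [0,0,7],"fingers": 0},{"delta_pos": [0.3,-7.8,0],"turn": [0,0,7],"fingers": 0}])

```text
time_s: 5.62
eef_pos: [0.5407, -0.0919, 0.1764]
tool_rot: [[0.218, 0.976, -0.001], [0.976, -0.218, 0.001], [0.0, -0.002, -1.0]]
wrist_force: [0.0, 0.5, -2.0]
grip_width: 0.029
finger_force: 41.1
```

```bash
python3 lev.py wrist w2.png .18; python3 lev.py top t2.png .2
```

```text
[179.4 353.9] [ 0.4711 -0.1649  0.18  ] 0.0182 -84.4
[302.3 355.1] [ 0.5535 -0.1823  0.18  ] 0.0214 -39.56
[240.3 342.1] [ 0.5158 -0.1592  0.18  ] 0.0263 45.72
[ 54.1 339. ] [ 0.3611 -0.149   0.18  ] 0.0193 22.1
[ 86.7 290. ] [ 0.4244 -0.1037  0.18  ] 0.0471 -2.02
[254.5 285.5] [ 0.5343 -0.1191  0.18  ] 0.0664 -100.32
[254.5 205. ] [ 0.5455 -0.0691  0.18  ] 0.0317 -100.96
5.6667 [ 0.54070796 -0.09090779  0.17638382] [ 0.24420154  0.01610902 -2.10072439]
[140.5 270.7] [0.2975 0.3484 0.2   ] 0.0757 -93.84
[308.7 170.2] [ 0.5493 -0.0583  0.2   ] 0.0244 -103.78
[145. 124.] [0.665  0.3583 0.2   ] 0.0267 -176.86
[145.5 106. ] [0.7134 0.3597 0.2   ] 0.0271 -176.86
5.7167 [ 0.54083934 -0.09038039  0.17648012] [ 0.04544551  0.87429243 -2.39157771]
```

View pics/w2.png

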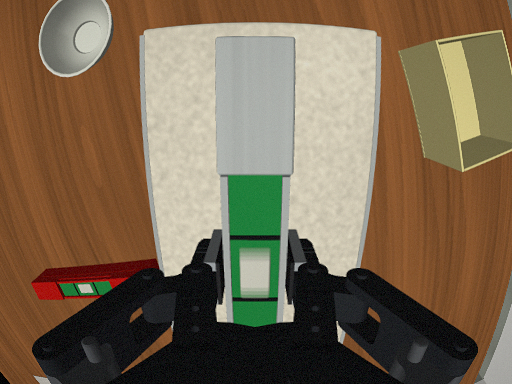

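The level is held square above the shelf, along its length, with nothing in the way. I'm lowering it with a small tilt to match the slope.

Call:
servo_tool(series=[{"delta_pos": [0,0,-0.6],"turn": [0.35,-0.08,0],"fingers": 0},{"delta_pos": [0,0,-1.2],"turn": [0.35,-0.08,0],"fingers": 0},{"delta_pos": [0,0,-1.7],"turn": [0.35,-0.08,0],"fingers": 0},{"delta_pos": [0,0,-1.9],"turn": [0.35,-0.08,0],"fingers": 0},{"delta_pos": [0,0,-2.0],"turn": [0.35,-0.08,0],"fingers": 0},{"delta_pos": [0,0,-2.0],"turn": [0.35,-0.08,0],"fingers": 0},{"delta_pos": [0,0,-2.0],"turn": [0.35,-0.08,0],"fingers": 0}])

```text
time_s: 6.3
eef_pos: [0.542, -0.0906, 0.1179]
tool_rot: [[0.214, 0.977, 0.008], [0.976, -0.215, 0.03], [0.031, 0.001, -1.0]]
wrist_force: [-0.2, 0.7, -2.4]
grip_width: 0.0293
finger_force: 41.0
```

Call:
servo_tool(series=[{"delta_pos": [0,0,-0.04],"turn": [0,0,0],"fingers": 0},{"delta_pos": [0,0,-0.08],"turn": [0,0,0],"fingers": 0},{"delta_pos": [0,0,-0.1],"turn": [0,0,0],"fingers": 0},{"delta_pos": [0,0,-0.1],"turn": [0,0,0],"fingers": 0}])

```text
time_s: 6.63
eef_pos: [0.5415, -0.0911, 0.1144]
tool_rot: [[0.215, 0.977, 0.007], [0.976, -0.215, 0.03], [0.031, 0.001, -1.0]]
wrist_force: [-0.9, -0.1, -2.4]
grip_width: 0.0292
finger_force: 41.1
```

Call:
servo_tool(series=[{"delta_pos": [0,0,-0.05],"turn": [0,0,0],"fingers": 0},{"delta_pos": [0,0,-0.05],"turn": [0,0,0],"fingers": 0}])

```text
time_s: 6.8
eef_pos: [0.5413, -0.0911, 0.1125]
tool_rot: [[0.215, 0.976, 0.007], [0.976, -0.216, 0.031], [0.031, 0.0, -1.0]]
wrist_force: [-0.7, -0.4, -2.7]
grip_width: 0.0292
finger_force: 41.1
```

Call:
servo_tool(series=[{"delta_pos": [0,0,-0.05],"turn": [0,0,0],"fingers": 0},{"delta_pos": [0,0,-0.05],"turn": [0,0,0],"fingers": 0}])

```text
time_s: 6.97
eef_pos: [0.5412, -0.091, 0.1108]
tool_rot: [[0.215, 0.977, 0.007], [0.976, -0.215, 0.031], [0.031, -0.0, -1.0]]
wrist_force: [-0.2, 0.4, -2.6]
grip_width: 0.0296
finger_force: 41.1
```

Call:
servo_tool(series=[{"delta_pos": [0,0,-0.05],"turn": [0,0,0],"fingers": 0},{"delta_pos": [0,0,-0.05],"turn": [0,0,0],"fingers": 0}])

```text
time_s: 7.13
eef_pos: [0.5415, -0.0911, 0.1103]
tool_rot: [[0.215, 0.977, 0.007], [0.976, -0.215, 0.031], [0.031, 0.0, -1.0]]
wrist_force: [-2.1, -0.6, 1.1]
grip_width: 0.0294
finger_force: 41.6
```

Call:
servo_tool(series=[{"delta_pos": [0,0,-0.02],"turn": [0,0,0],"fingers": 0},{"delta_pos": [0,0,-0.02],"turn": [0,0,0],"fingers": 0.45},{"delta_pos": [0,0,-0.02],"turn": [0,0,0],"fingers": 0.6},{"delta_pos": [0,0,-0.02],"turn": [0,0,0],"fingers": 0.7},{"delta_pos": [0,0,-0.02],"turn": [0,0,0],"fingers": 0.7},{"delta_pos": [0,0,-0.02],"turn": [0,0,0],"fingers": 0.7}])

```text
time_s: 7.63
eef_pos: [0.5414, -0.091, 0.1089]
tool_rot: [[0.215, 0.977, 0.007], [0.976, -0.215, 0.031], [0.031, 0.0, -1.0]]
wrist_force: [-0.6, 0.3, -0.6]
grip_width: 0.0601
finger_force: 0.0
```

Call:
servo_tool(series=[{"delta_pos": [0,0,0.6],"turn": [0,0,0],"fingers": 0.7},{"delta_pos": [0,0,1.6],"turn": [0,0,0],"fingers": 0.7},{"delta_pos": [0,0,2.8],"turn": [-0.35,0.08,0],"fingers": 0.7},{"delta_pos": [-0.4,-1,4],"turn": [-0.35,0.08,0],"fingers": 0.7},{"delta_pos": [-0.8,-2.2,4.5],"turn": [-0.35,0.08,0],"fingers": 0.7},{"delta_pos": [-1.2,-3.4,4.5],"turn": [-0.35,0.08,0],"fingers": 0.7},{"delta_pos": [-1.6,-4.6,4.5],"turn": [-0.35,0.08,0],"fingers": 0.7},{"delta_pos": [-2,-5,4.5],"turn": [-0.35,0.08,0],"fingers": 0.7},{"delta_pos": [-2,-5,4.5],"turn": [-0.35,0.08,0],"fingers": 0.7},{"delta_pos": [-2,-5,4.5],"turn": [-0.35,0.08,0],"fingers": 0.7}])

```text
time_s: 8.47
eef_pos: [0.4809, -0.2416, 0.2439]
tool_rot: [[0.218, 0.976, 0.0], [0.976, -0.218, 0.001], [0.001, 0.0, -1.0]]
wrist_force: [-0.2, 0.1, 0.1]
grip_width: 0.0597
finger_force: 0.0
```

```bash
python3 - <<'E'
from h import *
i=robot.camera_info("wrist"); import pickle; pickle.dump(i,open("i3.pkl","wb")); a=snap("wrist","w3.png"); b=snap("top","t3.png"); c=snap("scene","s3.png")
cv2.imwrite("pics/m3.png",np.vstack([np.hstack([a,np.zeros((384,280,3),np.uint8)]),np.hstack([cv2.resize(b[120:245,255:420],None,fx=1.7,fy=1.7),cv2.resize(c[0:125,150:300],None,fx=1.7,fy=1.7),np.zeros((212,257,3),np.uint8)])])[:,:,::-1])
s=robot.read_state();print(s["time_s"],s["eef_pos"],s["wrist_force"])
E
```

```text
8.6167 [ 0.48180065 -0.24008295  0.24379574] [0.1303925  0.13001745 0.23215944]
```

View pics/m3.png

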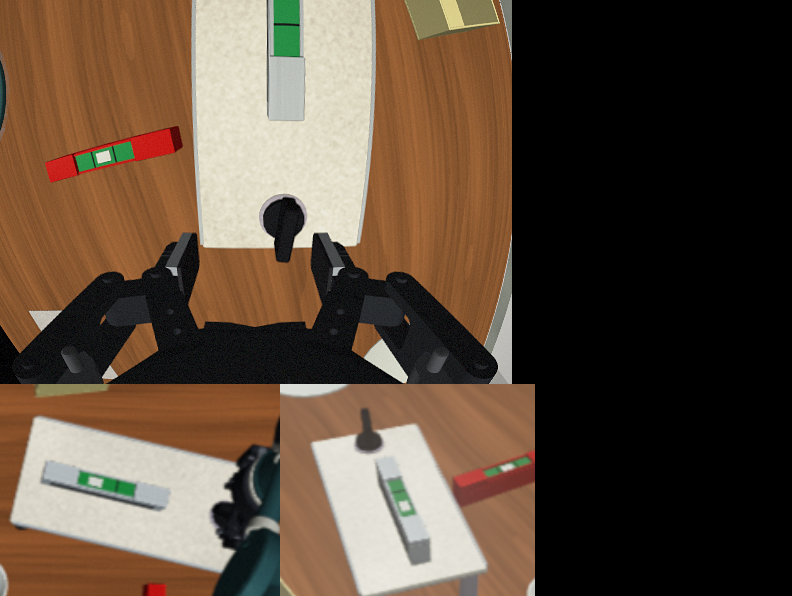

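The level lies flat and lengthwise on the shelf, clear of the nut. The bubble is off towards the +y end. The wing's top runs from (290,197) to (284,262) in the wrist view.

```bash
cat > bub.py <<'E'
from h import *
def bub(b):
  # bubble offset from top view (mm), + toward +y end
  b=np.ascontiguousarray(b); hsv=cv2.cvtColor(b,cv2.COLOR_BGR2HSV)
  roi=np.zeros(b.shape[:2],np.uint8); roi[135:235,260:365]=1
  g=((hsv[:,:,0]>40)&(hsv[:,:,0]<90)&(hsv[:,:,1]>90)).astype(np.uint8)*roi
  p=cv2.findNonZero(g).reshape(-1,2).astype(np.float32)
  P=np.array([onz("top",*q,.136)[:2] for q in p]); 
  d=np.array([.2145,.9767])
  r=cv2.minAreaRect(p); c=onz("top",*r[0],.136)[:2]
  L=(P-c)@d; 
  # profile along the axis
  s=np.arange(-.055,.0551,.001); G=cv2.cvtColor(b,cv2.COLOR_BGR2HSV)[:,:,1].astype(np.float32)
  V=b.max(2).astype(np.float32)
  uv=np.array([proj("top",[*(c+d*t),.136]) for t in s],np.float32)
  sat=cv2.remap(G,uv[:,:1],uv[:,1:],1).ravel(); val=cv2.remap(V,uv[:,:1],uv[:,1:],1).ravel()
  m=(abs(s)<.044); w=np.clip(110-sat,0,None)*(val>150)*m
  inn=s[m][w[m]>0]
  print("vial c",c.round(4),"ext",L.min(),L.max(),"bubble",((w*s).sum()/max(w.sum(),1)*1e3).round(1),"span",inn.min()*1e3 if len(inn) else None,inn.max()*1e3 if len(inn) else None)
  dk=[(round(1e3*t),int(v)) for t,v in zip(s,val) if v<90]; print("dark",dk)
if __name__=="__main__":
  import sys; bub(snap("top",sys.argv[1])[:,:,::-1])
E
python3 - <<'E'
from h import *; import pickle; from bub import bub
i=pickle.load(open("i3.pkl","rb"))
bub(cv2.imread("pics/t3.png"))
a=onz("wrist",290,197,.142,i);b=onz("wrist",284,262,.142,i);print("wing",a,b,(a+b)/2,np.linalg.norm(a-b),np.degrees(np.arctan2(*(a-b)[1::-1])))
print("hub",onz("wrist",283,217,.098,i))
p=cv2.imread("pics/w3.png");m=np.zeros(p.shape[:2],np.uint8);m[185:290,235:311]=1
k=((p.max(2)<22).astype(np.uint8)*m);c=max(cv2.findContours(k,0,2)[0],key=cv2.contourArea);print(cv2.contourArea(c),cv2.minAreaRect(c))
C=[onz("wrist",u,v,.095,i) for u,v in((204,246),(360,243))];print(C)
E
```

```text
vial c [ 0.5419 -0.0898] ext -0.044531348519232405 0.04481639485594677 bubble 17.9 span 6.000000000000054 29.000000000000075
dark [(-16, 88)]
wing [ 0.50924245 -0.25461704  0.142     ] [ 0.49232894 -0.31737184  0.142     ] [ 0.5007857  -0.28599444  0.142     ] 0.06499409646079041 74.91620099434355
hub [ 0.50032454 -0.28996635  0.098     ]
350.0 ((276.0607604980469, 223.46385192871094), (30.7117862701416, 58.75639343261719), 25.559965133666992)
[array([ 0.4086707 , -0.30667712,  0.095     ]), array([ 0.58143373, -0.3436653 ,  0.095     ])]
```

Call:
servo_tool(series=[{"delta_pos": [0.62,-1.65,0],"turn": [0,0,0],"fingers": 0.7},{"delta_pos": [0.62,-1.65,-0.5],"turn": [0,0,0],"fingers": 0.7},{"delta_pos": [0.62,-1.65,-1.5],"turn": [0,0,0],"fingers": 0.7},{"delta_pos": [0.62,-1.65,-2.5],"turn": [0,0,0],"fingers": 0.7},{"delta_pos": [0.62,-1.65,-3.5],"turn": [0,0,0],"fingers": 0.7},{"delta_pos": [0.62,-1.65,-4.1],"turn": [0,0,0],"fingers": 0.7},{"delta_pos": [0.62,-1.65,-4.4],"turn": [0,0,0],"fingers": 0.7},{"delta_pos": [0.62,-1.65,-4.4],"turn": [0,0,0],"fingers": 0.7}])

```text
time_s: 9.28
eef_pos: [0.4988, -0.2883, 0.1091]
tool_rot: [[0.214, 0.977, -0.005], [0.977, -0.214, 0.003], [0.002, -0.005, -1.0]]
wrist_force: [-0.6, 0.8, -0.4]
grip_width: 0.06
finger_force: 0.0
```

Call:
servo_tool(grip_force=50, series=[{"delta_pos": [0,0,0],"turn": [0,0,0],"fingers": 0},{"delta_pos": [0,0,0],"turn": [0,0,0],"fingers": 0},{"delta_pos": [0,0,0],"turn": [0,0,0],"fingers": 0},{"delta_pos": [0,0,0],"turn": [0,0,0],"fingers": 0},{"delta_pos": [0,0,0],"turn": [0,0,0],"fingers": 0},{"delta_pos": [0,0,0],"turn": [0,0,0],"fingers": 0},{"delta_pos": [0,0,0],"turn": [0,0,0],"fingers": 0}])

```text
time_s: 9.87
eef_pos: [0.5008, -0.2911, 0.1132]
tool_rot: [[0.216, 0.976, 0.002], [0.976, -0.216, -0.001], [-0.001, 0.002, -1.0]]
wrist_force: [0.8, -0.8, 1.8]
grip_width: 0.0133
finger_force: 50.8
```

```bash
python3 bub.py t4.png; python3 -c "
from h import *
snap('wrist','w4.png');s=robot.read_state();print(s['wrist_force'],s['wrist_torque'],s['q'])"
```

```text
vial c [ 0.5417 -0.0901] ext -0.044208071987664244 0.044576461761637556 bubble 18.6 span 7.000000000000055 30.000000000000075
dark []
[ 0.17620369 -0.86349851  3.97265405] [-0.14347847 -0.14085616 -0.13384268] [-5.69686443e-01  1.85062966e-01  1.92992436e+00 -7.45440466e-05
  1.02442175e+00 -3.52300743e-01]
```

View pics/w4.png

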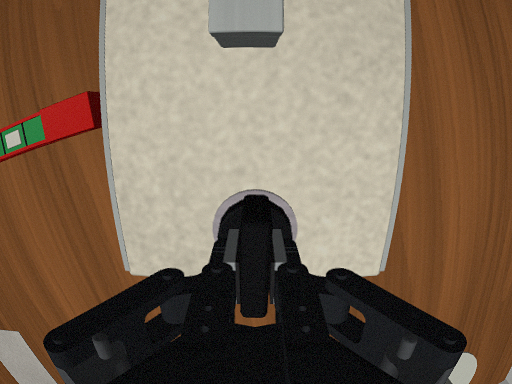

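The wing (256,250) is squarely between the pads. Now turning clockwise, lifting with it.

Call:
servo_tool(series=[{"delta_pos": [0,0,0.02],"turn": [0,0,-1],"fingers": 0},{"delta_pos": [0,0,0.04],"turn": [0,0,-2],"fingers": 0},{"delta_pos": [0,0,0.06],"turn": [0,0,-3],"fingers": 0},{"delta_pos": [0,0,0.08],"turn": [0,0,-4],"fingers": 0},{"delta_pos": [0,0,0.1],"turn": [0,0,-5],"fingers": 0},{"delta_pos": [0,0,0.12],"turn": [0,0,-6],"fingers": 0},{"delta_pos": [0,0,0.14],"turn": [0,0,-7],"fingers": 0},{"delta_pos": [0,0,0.16],"turn": [0,0,-8],"fingers": 0},{"delta_pos": [0,0,0.18],"turn": [0,0,-9],"fingers": 0},{"delta_pos": [0,0,0.2],"turn": [0,0,-10],"fingers": 0}])

```text
time_s: 10.8
eef_pos: [0.5013, -0.2913, 0.1191]
tool_rot: [[0.888, 0.46, 0.003], [0.46, -0.888, -0.002], [0.001, 0.003, -1.0]]
wrist_force: [4.3, -2.2, 3.0]
grip_width: 0.0132
finger_force: 48.9
```

Call:
servo_tool(series=[{"delta_pos": [0,0,0.02],"turn": [0,0,-1],"fingers": 0},{"delta_pos": [0,0,0.04],"turn": [0,0,-2],"fingers": 0},{"delta_pos": [0,0,0.06],"turn": [0,0,-3],"fingers": 0},{"delta_pos": [0,0,0.08],"turn": [0,0,-4],"fingers": 0},{"delta_pos": [0,0,0.1],"turn": [0,0,-5],"fingers": 0},{"delta_pos": [0,0,0.1],"turn": [0,0,-5],"fingers": 0},{"delta_pos": [0,0,0.1],"turn": [0,0,-5],"fingers": 0},{"delta_pos": [0,0,0.1],"turn": [0,0,-5],"fingers": 0},{"delta_pos": [0,0,0.1],"turn": [0,0,-5],"fingers": 0},{"delta_pos": [0,0,0.1],"turn": [0,0,-5],"fingers": 0}])

```text
time_s: 11.63
eef_pos: [0.5017, -0.2921, 0.1222]
tool_rot: [[0.999, 0.045, 0.004], [0.045, -0.999, -0.003], [0.004, 0.003, -1.0]]
wrist_force: [5.0, -3.5, 1.4]
grip_width: 0.0133
finger_force: 48.8
```

Call:
servo_tool(series=[{"delta_pos": [0,0,0],"turn": [0,0,0],"fingers": 0},{"delta_pos": [0,0,0],"turn": [0,0,0],"fingers": 0},{"delta_pos": [0,0,0],"turn": [0,0,0],"fingers": 0},{"delta_pos": [0,0,0],"turn": [0,0,0],"fingers": 0},{"delta_pos": [0,0,0],"turn": [0,0,0],"fingers": 0},{"delta_pos": [0,0,0],"turn": [0,0,0],"fingers": 0},{"delta_pos": [0,0,0],"turn": [0,0,0],"fingers": 0},{"delta_pos": [0,0,0],"turn": [0,0,0],"fingers": 0}])

```text
time_s: 12.3
eef_pos: [0.5018, -0.2921, 0.1223]
tool_rot: [[0.999, 0.045, 0.004], [0.045, -0.999, -0.003], [0.004, 0.003, -1.0]]
wrist_force: [4.6, -3.7, 2.1]
grip_width: 0.0133
finger_force: 48.8
```

```bash
python3 bub.py t5.png
```

```text
vial c [ 0.542  -0.0889] ext -0.04490781333878456 0.0450442160605794 bubble 3.2 span -8.99999999999996 14.00000000000006
dark [(-17, 87), (-16, 88)]
```

Call:
servo_tool(series=[{"delta_pos": [0,0,0.02],"turn": [0,0,-1],"fingers": 0},{"delta_pos": [0,0,0.04],"turn": [0,0,-2],"fingers": 0},{"delta_pos": [0,0,0.06],"turn": [0,0,-3],"fingers": 0},{"delta_pos": [0,0,0.06],"turn": [0,0,-3],"fingers": 0},{"delta_pos": [0,0,0.06],"turn": [0,0,-3],"fingers": 0.3},{"delta_pos": [0,0,0.06],"turn": [0,0,-3],"fingers": 0.6},{"delta_pos": [0,0,0.06],"turn": [0,0,-3],"fingers": 0.6},{"delta_pos": [0,0,0.06],"turn": [0,0,-3],"fingers": 0.6},{"delta_pos": [0,0,0.06],"turn": [0,0,-3],"fingers": 0.6}])

```text
time_s: 13.1
eef_pos: [0.4995, -0.2901, 0.1223]
tool_rot: [[0.977, -0.215, -0.001], [-0.215, -0.977, 0.001], [-0.001, -0.001, -1.0]]
wrist_force: [-0.4, -0.6, 0.6]
grip_width: 0.0509
finger_force: 0.0
```

Call:
servo_tool(series=[{"delta_pos": [0,0,0.7],"turn": [0,0,0],"fingers": 0.6},{"delta_pos": [0,0,1.7],"turn": [0,0,0],"fingers": 0.6},{"delta_pos": [0,0,2.7],"turn": [0,0,0],"fingers": 0.6},{"delta_pos": [0,0,3],"turn": [0,0,0],"fingers": 0.3},{"delta_pos": [0,0,3],"turn": [0,0,0],"fingers": 0},{"delta_pos": [0,0,3],"turn": [0,0,0],"fingers": 0},{"delta_pos": [0,0,3],"turn": [0,0,0],"fingers": 0},{"delta_pos": [0,0,3],"turn": [0,0,0],"fingers": 0},{"delta_pos": [0,0,3],"turn": [0,0,0],"fingers": 0}])

```text
time_s: 13.85
eef_pos: [0.4989, -0.2898, 0.2106]
tool_rot: [[0.977, -0.215, -0.003], [-0.215, -0.977, 0.002], [-0.004, -0.001, -1.0]]
wrist_force: [-0.0, -0.2, -0.1]
grip_width: 0.0002
finger_force: 0.0
```

```bash
python3 bub.py t6.png;python3 -c "
from h import *
s=robot.read_state();print(s['time_s'],s['eef_pos'],s['wrist_force'],s['q'],s['grip_width'])"
```

```text
vial c [ 0.543  -0.0888] ext -0.044763960041432814 0.045016561237315574 bubble -1.0 span -11.999999999999963 11.000000000000059
dark [(-17, 85)]
13.9 [ 0.49911249 -0.28997711  0.21095139] [0.10014677 0.18839308 0.37761872] [-5.69462280e-01  9.61163883e-02  1.83849668e+00 -1.54240098e-05
  1.21008459e+00  1.21845145e+00] -0.00012117605462457836
```

Bubble reads -1 mm. Moving above the level's +y end pad with the fingers shut.

Call:
servo_tool(series=[{"delta_pos": [0.2,1,0],"turn": [0,0,0],"fingers": 0},{"delta_pos": [0.5,2.3,0],"turn": [0,0,0],"fingers": 0},{"delta_pos": [0.8,3.6,0],"turn": [0,0,0],"fingers": 0},{"delta_pos": [1.1,4.9,0],"turn": [0,0,0],"fingers": 0},{"delta_pos": [1.4,6.2,0],"turn": [0,0,0],"fingers": 0},{"delta_pos": [1.7,7.5,0],"turn": [0,0,0],"fingers": 0},{"delta_pos": [1.95,8.5,0],"turn": [0,0,0],"fingers": 0},{"delta_pos": [1.95,9,-0.5],"turn": [0,0,0],"fingers": 0},{"delta_pos": [1.95,9,-1.2],"turn": [0,0,0],"fingers": 0},{"delta_pos": [1.95,9,-1.8],"turn": [0,0,0],"fingers": 0}])

```text
time_s: 14.73
eef_pos: [0.5585, -0.0189, 0.1577]
tool_rot: [[0.977, -0.213, -0.0], [-0.213, -0.977, 0.0], [-0.0, -0.0, -1.0]]
wrist_force: [-0.0, 0.1, -0.5]
grip_width: -0.0003
finger_force: 0.0
```

Call:
servo_tool(series=[{"delta_pos": [0,0,-0.1],"turn": [0,0,0],"fingers": 0},{"delta_pos": [0,0,-0.2],"turn": [0,0,0],"fingers": 0},{"delta_pos": [0,0,-0.25],"turn": [0,0,0],"fingers": 0},{"delta_pos": [0,0,-0.25],"turn": [0,0,0],"fingers": 0}])

```text
time_s: 15.07
eef_pos: [0.559, -0.0209, 0.1519]
tool_rot: [[0.976, -0.216, 0.001], [-0.216, -0.976, -0.0], [0.001, -0.0, -1.0]]
wrist_force: [0.7, -0.7, -0.3]
grip_width: 0.0001
finger_force: 0.0
```

```bash
python3 -c "
from h import *
snap('scene','s7.png')
s=robot.read_state();print(s['time_s'],s['eef_pos'],s['wrist_force'])
a=cv2.imread('pics/s7.png');cv2.imwrite('pics/c7.png',cv2.resize(a[0:170,130:330],None,fx=3.4,fy=3.4))"
```

```text
15.1167 [ 0.55923394 -0.02094053  0.15229274] [-0.25114635  0.20000835 -0.16188712]
```

View pics/c7.png

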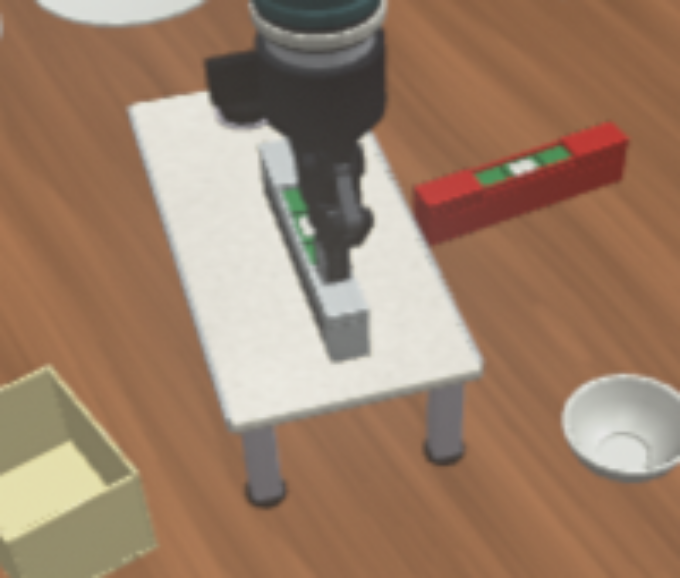

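The shut fingers stand over the +y end pad at about (337,275) in the crop. Lowering in small steps.

Call:
servo_tool(series=[{"delta_pos": [0,0,-0.05],"turn": [0,0,0],"fingers": 0},{"delta_pos": [0,0,-0.1],"turn": [0,0,0],"fingers": 0},{"delta_pos": [0,0,-0.15],"turn": [0,0,0],"fingers": 0},{"delta_pos": [0,0,-0.15],"turn": [0,0,0],"fingers": 0}])

```text
time_s: 15.45
eef_pos: [0.5584, -0.0206, 0.1468]
tool_rot: [[0.976, -0.216, 0.0], [-0.216, -0.976, 0.0], [-0.0, -0.0, -1.0]]
wrist_force: [-0.5, -0.1, -0.3]
grip_width: 0.0001
finger_force: 0.0
```

Call:
servo_tool(series=[{"delta_pos": [0,0,-0.05],"turn": [0,0,0],"fingers": 0},{"delta_pos": [0,0,-0.05],"turn": [0,0,0],"fingers": 0}])

```text
time_s: 15.62
eef_pos: [0.5583, -0.0205, 0.1451]
tool_rot: [[0.977, -0.215, -0.0], [-0.215, -0.977, 0.0], [-0.0, 0.0, -1.0]]
wrist_force: [0.3, 0.8, 0.2]
grip_width: -0.0
finger_force: 0.0
```

Call:
servo_tool(series=[{"delta_pos": [0,0,-0.05],"turn": [0,0,0],"fingers": 0},{"delta_pos": [0,0,-0.05],"turn": [0,0,0],"fingers": 0}])

```text
time_s: 15.78
eef_pos: [0.5587, -0.0205, 0.1441]
tool_rot: [[0.977, -0.215, 0.0], [-0.215, -0.977, 0.0], [0.0, -0.0, -1.0]]
wrist_force: [0.2, 0.8, 0.8]
grip_width: 0.0003
finger_force: 0.0
```

Call:
servo_tool(series=[{"delta_pos": [0,0,-0.05],"turn": [0,0,0],"fingers": 0},{"delta_pos": [0,0,-0.05],"turn": [0,0,0],"fingers": 0}])

```text
time_s: 15.95
eef_pos: [0.559, -0.0205, 0.144]
tool_rot: [[0.977, -0.215, 0.001], [-0.215, -0.977, -0.0], [0.001, -0.0, -1.0]]
wrist_force: [-3.4, 0.0, 10.2]
grip_width: -0.0003
finger_force: 4.4
```

Call:
servo_tool(series=[{"delta_pos": [0,0,-0.04],"turn": [0,0,0],"fingers": 0},{"delta_pos": [0,0,-0.04],"turn": [0,0,0],"fingers": 0}])

```text
time_s: 16.12
eef_pos: [0.5592, -0.0206, 0.1439]
tool_rot: [[0.977, -0.215, 0.002], [-0.215, -0.977, -0.0], [0.002, -0.0, -1.0]]
wrist_force: [-5.6, 0.5, 13.7]
grip_width: -0.0004
finger_force: 6.9
```

Call:
servo_tool(series=[{"delta_pos": [-0.02,0,-0.05],"turn": [0,0,0],"fingers": 0},{"delta_pos": [-0.02,0,-0.07],"turn": [0,0,0],"fingers": 0},{"delta_pos": [-0.02,0,-0.07],"turn": [0,0,0],"fingers": 0},{"delta_pos": [-0.02,0,-0.07],"turn": [0,0,0],"fingers": 0},{"delta_pos": [-0.02,0,-0.07],"turn": [0,0,0],"fingers": 0},{"delta_pos": [-0.02,0,-0.07],"turn": [0,0,0],"fingers": 0},{"delta_pos": [-0.02,0,-0.07],"turn": [0,0,0],"fingers": 0},{"delta_pos": [-0.02,0,-0.07],"turn": [0,0,0],"fingers": 0},{"delta_pos": [-0.02,0,-0.07],"turn": [0,0,0],"fingers": 0},{"delta_pos": [-0.02,0,-0.07],"turn": [0,0,0],"fingers": 0}])

```text
time_s: 16.95
eef_pos: [0.5594, -0.0207, 0.1439]
tool_rot: [[0.977, -0.215, 0.004], [-0.215, -0.977, -0.0], [0.004, -0.0, -1.0]]
wrist_force: [-7.8, -0.4, 22.0]
grip_width: -0.0
finger_force: 11.0
```

Call:
servo_tool(series=[{"delta_pos": [0,0,0],"turn": [0,0,0],"fingers": 0},{"delta_pos": [0,0,0],"turn": [0,0,0],"fingers": 0},{"delta_pos": [0,0,0],"turn": [0,0,0],"fingers": 0},{"delta_pos": [0,0,0],"turn": [0,0,0],"fingers": 0},{"delta_pos": [0,0,0],"turn": [0,0,0],"fingers": 0},{"delta_pos": [0,0,0],"turn": [0,0,0],"fingers": 0},{"delta_pos": [0,0,0],"turn": [0,0,0],"fingers": 0},{"delta_pos": [0,0,0],"turn": [0,0,0],"fingers": 0},{"delta_pos": [0,0,0],"turn": [0,0,0],"fingers": 0}])

```text
time_s: 17.7
eef_pos: [0.5594, -0.0206, 0.1438]
tool_rot: [[0.977, -0.215, 0.004], [-0.215, -0.977, -0.0], [0.004, -0.0, -1.0]]
wrist_force: [-8.0, 0.0, 21.6]
grip_width: -0.0
finger_force: 11.0
```

```bash
python3 -c "
from h import *
b=snap('top','t8.png');w=snap('wrist','w8.png');c=snap('scene','s8.png')
s=robot.read_state();print(s['time_s'],s['eef_pos'],s['wrist_force'])
z=lambda a:cv2.resize(a,(390,290))
cv2.imwrite('pics/m8.png',np.vstack([np.hstack([z(b[120:245,255:420]),z(c[10:110,150:285])]),np.hstack([z(w),z(b)])])[:,:,::-1])"
```

```text
17.85 [ 0.55936241 -0.02066347  0.14384093] [-7.26884338  0.3710959  22.7954247 ]
```

View pics/m8.png

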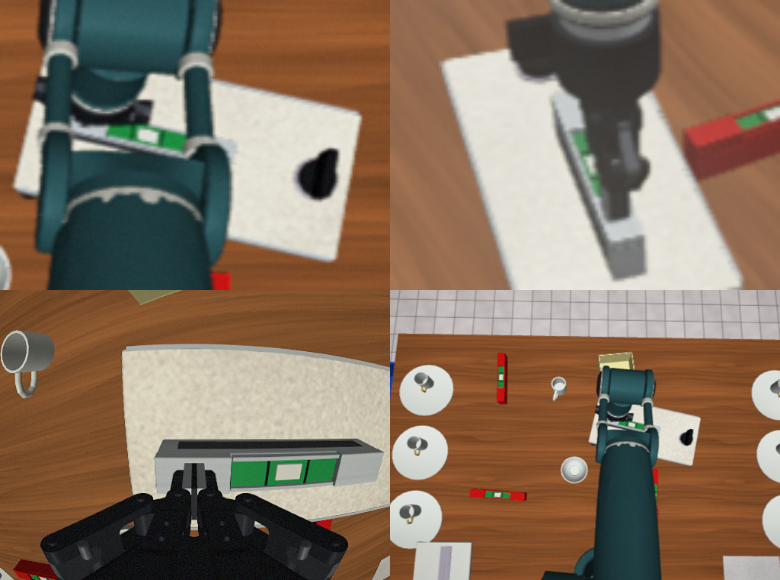

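While pressing at about 22 N, the wrist view shows the bubble at (275–304), between the lines at 267 and 308. The level is in place and the cup, bowl and tub are untouched, so I'm handing in.

```bash
python3 -c "
from bench import robot
print(robot.close_job())"
```

```text
the job is handed in; nothing more can be done
None
```

I handed the job in after about 18 s, with the level flat on the shelf, the bubble centred between its lines and the fingers pressing one end pad at about 22 N; the cup, bowl and tub were not touched.

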